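# Pop a tin out of the spring dispenser and trap it

### The arm

A 7-joint arm with a two-finger parallel gripper is mounted at the origin on a cart in front of the work surface, level with it; the furniture and walls round the work are solid. World frame = base frame: x ahead of the robot, y to its left, z up, the work surface at z = 0. Lengths are in m, angles in rad, forces in N, time in s.
With the tool pointing down it reaches from about 0.375 to 0.925 m from the base axis. Payload 3.1 kg.
Tool frame: the origin (TCP) lies between the finger pads; the fingertips stand 19 mm ahead of it and the grasp point (between the pads) is the TCP; z points along the fingers, y is the direction in which the jaws open and shut (so a half turn about z gives the same grasp; the last joint's range is limited). The gripper opens to 85 mm and grips with 20 to 120 N. Pads are 22 mm wide; open, the fingers measure 114 mm over their backs; the gripper's body (76 mm by 85 mm) begins 54 mm behind the grasp point. The pads swing forward as they close: fully open they stand 13 mm farther back than shut.
Start: joints at [1.055, 0.383, 0.044, 1.598, -0.018, 1.161, -0.05], TCP at [0.264, -0.594, 0.25] pointing down, gripper open.
Joint ranges: [-2.61, 2.61], [-0.41, 2.15], [-1.48, 1.57], [0, 2.5], [-1.57, 4.71], [0.05, 1.97], [-2.85, 2.85]. Speed limits (rad/s): [2.79, 2.79, 3.14, 3.14, 3.14, 3.14, 3.14].

### API

Orientations are given as a unit quaternion [x, y, z, w].
In Python, from bench import move_ptp, movel, move_j, move_gripper, pause, inverse_kinematics, read_camera, camera_params, MotionError, sign_off, look_for, tip_of, read_time_s, read_qpos, read_joint_vel, read_effort, read_eef_pos, read_tcp_rot, read_ft_force, read_ft_torque, read_finger_gap gives the robot as it stands. Calls block until the motion is done:
- move_ptp(position, orientation): joint-space move of the TCP to a pose.
- movel(position, orientation=None, speed=0.15): straight line of the TCP; orientation=None keeps the orientation; speed is the mean speed in m/s.
- move_j(angles): joint-space move.
- move_gripper(opening, effort=None): finger opening in m; effort is the grip in N (None keeps the last); returns when the fingers have stopped.
- pause(seconds).
- inverse_kinematics(position, orientation): joint angles nearest the present ones, or None.
- read_camera(name): name is "side" or "top"; returns the picture (480x640x3 uint8, red, green, blue); there is no depth.
- camera_params(name): a dict with "K" (3x3 intrinsics, pixels), "camera_from_world" (4x4, takes a point from world to camera coordinates). Camera axes: x right, y down, z forward; pixel columns grow to the right and rows downward; lengths in m; the calibration is good to about 2 mm. A picture is of the moment at which its call begins. camera_params takes no time and is no camera call.
A pose or a line that the arm cannot do raises MotionError and nothing moves.
- sign_off(): hands the job in, once; it reports no verdict.
Trained networks look in the newest picture that a camera, given by its name, has taken for a name from the list of things; names that differ only in an ending like _2 or _b are one class to them, and where a whole thing is asked for, a point or a joint stands for the part that bears it (a point fixed in the world has none). Each returns a list of dicts, best first, with "confidence" (0 to 1); they miss things now and then, are a little off and sometimes report something else, mostly with a low value. They report only what shows in the picture. A call takes as long as a camera call. They do not tell look-alikes from the thing itself.
- look_for(camera, name): "at" ([column, row] in pixels, amid what is visible of it).
- tip_of(camera, name): "at" ([column, row] in pixels: a listed point, or the origin of a listed thing).
Readings, each from a call of its own:
- read_time_s(): time.
- read_qpos(): joint angles.
- read_joint_vel(): joint speeds.
- read_effort(): joint torques, N m.
- read_eef_pos(): TCP position.
- read_tcp_rot(): TCP orientation.
- read_ft_force(): force on the tool from outside, world axes, zero at the start.
- read_ft_torque(): the same for the moment, N m.
- read_finger_gap(): finger opening in m.
Only numpy, scipy, OpenCV 4.12 (cv2) and the standard library are available. Lean on these libraries where they do the work, as an engineer would, in place of code of your own. Each camera call takes 0.05 s, during which the arm holds its last target.

### The job

Get the tin out of the spring-loaded tin dispenser far enough to take it, without letting it shoot away: press the orange release key fully down with one fingertip while the other finger already stands in the lane, about two centimetres in front of the gate, so that the tin that pops out is trapped against that finger. Do not pick the tin up, and leave the salt shaker, the spice jar and the timer where they are. Finish while still holding it so: one finger keeping the key down, the tin standing upright and at rest in the lane, pressed against the other finger.

Things in the scene. Friction and masses are not known exactly. Their poses are not given: they have to be found in the camera images.
- dispenser: white tin dispenser, fixed, 200 x 90 mm plus a key pedestal on its +y side. Origin: on the worktop under the centre of the tin's start place; z up. The tin pops out along -x. The lane's deck is 18 mm above the worktop and ends at x = -100 mm; side rails (inner faces y = -40, +40 mm) rise to 32 mm above the worktop. Rear housing x = 74 to 100 mm, 70 mm high. Pedestal x = -100 to -36, y = 44 to 76 mm, 36 mm high
- key_top (a point): centre of the top of the orange release key, 44 mm (along the dispenser's x) by 24 mm (y), beside the lane at x = -68, y = +60 mm in the dispenser's frame; 58 mm above the worktop when up, 44 mm when fully down. Moves with the key. The orange gate bar across the lane is one piece with it
- release (a joint): travel of the release key in m: 0 up, 0.014 fully down. Spring of 1.5 N at the top to 4 N at the bottom, plus up to about 6 N of friction at the gate. The gate stands 9 mm above the deck and lets the tin go when the key is about 10 mm down; let go, the key springs back up
- lane_mouth (a point): middle of the lane at deck height, at the rear face of the gate (x = -38.5 mm in the dispenser's frame), where the front of the tin stands at the start. The gate bar is 4 mm thick; in front of it the lane is free for 57 mm
- tin_center (a point): centre (half-way up) of the short food tin with a white and green label, standing upright on the deck: 76 mm diameter, 58 mm high (18 to 76 mm above the worktop), 0.25 kg. z along the tin's axis
- salt: glass salt shaker with a grey cap, 44 mm diameter, 90 mm high, loose on the worktop to the right of the dispenser; not to be disturbed. Origin at the centre of its underside
- jar: spice jar with a dark cap, 41 mm diameter, 105 mm high, loose on the worktop to the left of the dispenser; not to be disturbed. Origin at the centre of its underside
- timer: red and white kitchen timer, 67 mm diameter, 50 mm high, loose on the worktop in front of the dispenser and to the right; not to be disturbed. Origin at the centre of its underside
- pusher (a joint): travel of the blue spring pusher behind the tin in m, about 0 at the start; grows as it drives the tin out (-x of the dispenser) with 6 N falling to 4 N, at most 0.055. A tin that is not stopped slides on and away
There are look-alikes about, which are no part of the job. Leave any black or turquoise look-alike of the part that bears tin_center alone.

How it is judged:
By the outcome, as a careful person would: the job done as asked, in the order asked, and still so for the second after the job is handed in, while the arm keeps its last pose, push and grip.
It also fails if it takes over 32 s, if anything falls off the work surface, if the arm or the gripper's body presses on something with over 40 N, if the wrist force passes 120 N, or if a joint passes its speed limit or range.

## Working session

There is one attempt and no reset: what is moved stays moved. The work goes in short steps, each a Python script; the robot and the scene stay as the last script left them, time stands still between calls to the robot, and variables do not carry over. Pictures are saved under pics/ and viewed, and the job is handed in when it is done.

```bash
ls; mkdir -p pics
python3 - <<'E'
from bench import *
import cv2,numpy as np
print(read_time_s())
for c in("side","top"):
    im=read_camera(c); cv2.imwrite(f"pics/{c}0.png",im[:,:,::-1])
    p=camera_params(c); print(c,np.round(p["K"],1).tolist(),np.round(p["camera_from_world"],3).tolist())
    for n in("dispenser","key_top","lane_mouth","tin_center","salt","jar","timer"):
        print(c,n,[(np.round(d["at"],1).tolist(),round(d["confidence"],2)) for d in tip_of(c,n)][:4])
print(read_time_s(),read_eef_pos(),read_tcp_rot(),read_finger_gap())
E
```

```text
pics
0.0
side [[614.7, 0.0, 318.1], [0.0, 614.7, 230.4], [0.0, 0.0, 1.0]] [[-0.846, -0.533, -0.006, 0.517], [-0.357, 0.575, -0.736, 0.147], [0.396, -0.62, -0.677, 0.954], [0.0, 0.0, 0.0, 1.0]]
side dispenser [([306.2, 260.0], 0.58), ([327.6, 259.7], 0.27)]
side key_top [([334.2, 266.5], 0.82)]
side lane_mouth [([326.9, 256.4], 0.64)]
side tin_center [([305.2, 235.4], 0.75), ([347.7, 341.7], 0.7), ([208.3, 277.0], 0.63)]
side salt [([314.0, 211.9], 0.73)]
side jar []
side timer [([385.4, 226.6], 0.89)]
top [[583.8, 0.0, 320.8], [0.0, 583.8, 231.8], [0.0, 0.0, 1.0]] [[0.008, -1.0, 0.004, 0.145], [-0.988, -0.008, -0.153, 0.501], [0.153, -0.002, -0.988, 1.022], [0.0, 0.0, 0.0, 1.0]]
top dispenser []
top key_top [([293.2, 254.9], 0.97)]
top lane_mouth [([319.2, 232.9], 0.77)]
top tin_center [([312.6, 211.0], 0.78), ([234.5, 166.6], 0.62), ([235.6, 302.3], 0.59)]
top salt []
top jar [([225.0, 241.5], 0.83), ([385.9, 258.4], 0.74)]
top timer [([387.9, 257.1], 0.93)]
0.8 [ 0.26373425 -0.59412025  0.25032958] [ 9.78254654e-01  2.07407404e-01 -9.68688750e-06  3.63974977e-05] 0.08489918601094895
```

View pics/side0.png

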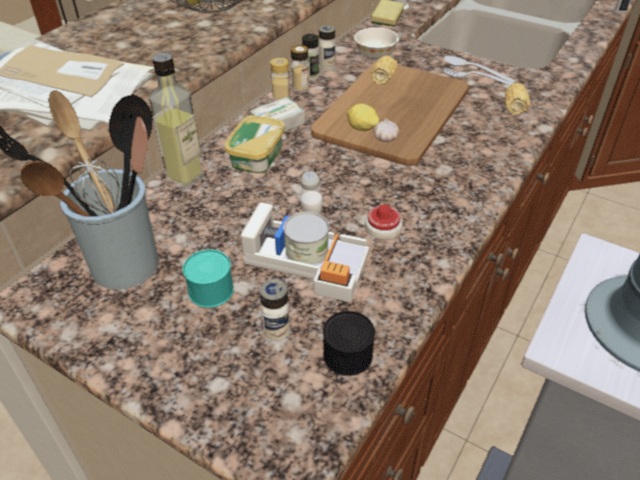

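View pics/top0.png

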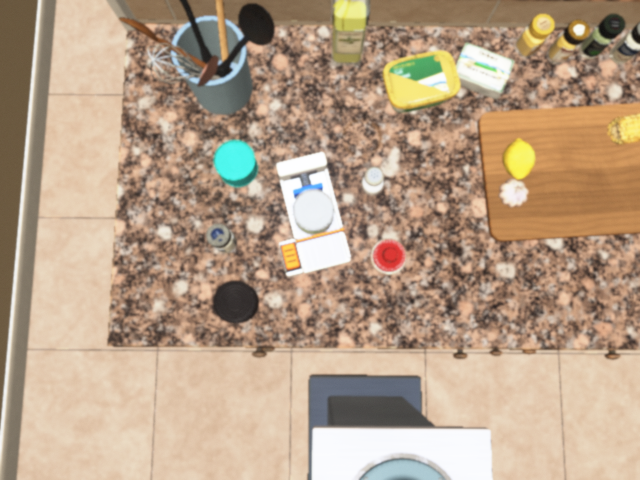

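The dispenser's own tin is the white/green one at top (313,211) / side (305,235). The other two tin detections are look-alikes: turquoise at top (235,163) and black at top (236,302). Next I fit the dispenser's pose and check it in an enlarged overlay.

```bash
cat > h.py <<'E'
import numpy as np,cv2
from scipy.optimize import least_squares
from bench import camera_params
P={c:camera_params(c) for c in("side","top")}
def proj(c,X):
    X=np.atleast_2d(X); M=np.asarray(P[c]["camera_from_world"]); q=X@M[:3,:3].T+M[:3,3]
    u=q@np.asarray(P[c]["K"]).T; return u[:,:2]/u[:,2:]
def ray(c,uv,z):
    M=np.asarray(P[c]["camera_from_world"]);R=M[:3,:3];o=-R.T@M[:3,3]
    d=R.T@np.linalg.solve(np.asarray(P[c]["K"]),[*uv,1]); return o+d*(z-o[2])/d[2]
def w(p,X):
    c,s=np.cos(p[2]),np.sin(p[2]); X=np.atleast_2d(X).astype(float)
    return np.c_[p[0]+c*X[:,0]-s*X[:,1],p[1]+s*X[:,0]+c*X[:,1],X[:,2]]
def box(x0,x1,y0,y1,z0,z1):
    v=[(x,y,z) for x in(x0,x1) for y in(y0,y1) for z in(z0,z1)]
    return [(a,b) for i,a in enumerate(v) for b in v[i+1:] if sum(m!=n for m,n in zip(a,b))==1]
def overlay(p,c,im,key=.058):
    S=4; 
    uv0=proj(c,[w(p,[0,0,.04])[0]])[0]; x0,y0=int(uv0[0]-90),int(uv0[1]-70)
    cr=cv2.resize(im[y0:y0+150,x0:x0+200],None,fx=S,fy=S,interpolation=cv2.INTER_CUBIC)[:,:,::-1].copy()
    L=[(b,(255,0,0)) for b in box(.074,.1,-.045,.045,0,.07)]+[(b,(0,255,0)) for b in box(-.1,-.036,.044,.076,0,.036)]+[(b,(255,0,255)) for b in box(-.09,-.046,.048,.072,key,key)]+[(b,(0,255,255)) for b in box(-.1,.1,-.04,.04,.032,.032)]
    for (a,b),col in L:
        q=((proj(c,w(p,[a,b]))-[x0,y0]+.5)*S).astype(int); cv2.line(cr,tuple(q[0]),tuple(q[1]),col,1)
    return cr
E
python3 - <<'E'
from h import *
obs=[("side",(334.2,266.5),(-.068,.06,.058)),("side",(326.9,256.4),(-.0385,0,.018)),("side",(305.2,235.4),(0,0,.047)),("side",(306.2,260),(0,0,0)),
("top",(293.2,254.9),(-.068,.06,.058)),("top",(319.2,232.9),(-.0385,0,.018)),("top",(312.6,211),(0,0,.047))]
f=lambda p:np.concatenate([proj(c,w(p,X))[0]-uv for c,uv,X in obs])
g=ray("top",(312.6,211),.047); print(g)
r=least_squares(f,[g[0],g[1],0.2],loss="soft_l1"); print(r.x,np.round(r.fun,1))
np.save("pose.npy",r.x)
for c in P: cv2.imwrite(f"pics/ov_{c}.png",overlay(r.x,c,cv2.imread(f"pics/{c}0.png")[:,:,::-1]))
for n,c,uv,z in[("jar","top",(219,237),.105),("salt","top",(374,176),.09),("timer","top",(388,257),.05),("salt_s","side",(310,180),.09),("timer","side",(385.4,226.6),0),("jar_s","side",(275,288),.105)]:
    X=ray(c,uv,z); d=X[:2]-r.x[:2]; C,S=np.cos(r.x[2]),np.sin(r.x[2]); print(n,X.round(3),"disp frame",np.round([C*d[0]+S*d[1],-S*d[0]+C*d[1]],3))
E
```

```text
[0.53657645 0.16401167 0.047     ]
[0.53607163 0.16129134 0.28485865] [ 0.3  0.2 -0.5 -1.2 -0.8  3.3 -1.2 -1.6 -1.3  0.6  0.7  1.   1.5  0.3]
jar [0.479 0.322 0.105] disp frame [-0.009  0.17 ]
salt [0.592 0.056 0.09 ] disp frame [ 0.024 -0.116]
timer [0.454 0.029 0.05 ] disp frame [-0.116 -0.104]
salt_s [0.585 0.068 0.09 ] disp frame [ 0.02  -0.103]
timer [0.456 0.015 0.   ] disp frame [-0.118 -0.118]
jar_s [0.481 0.32  0.105] disp frame [-0.008  0.168]
```

View pics/ov_top.png

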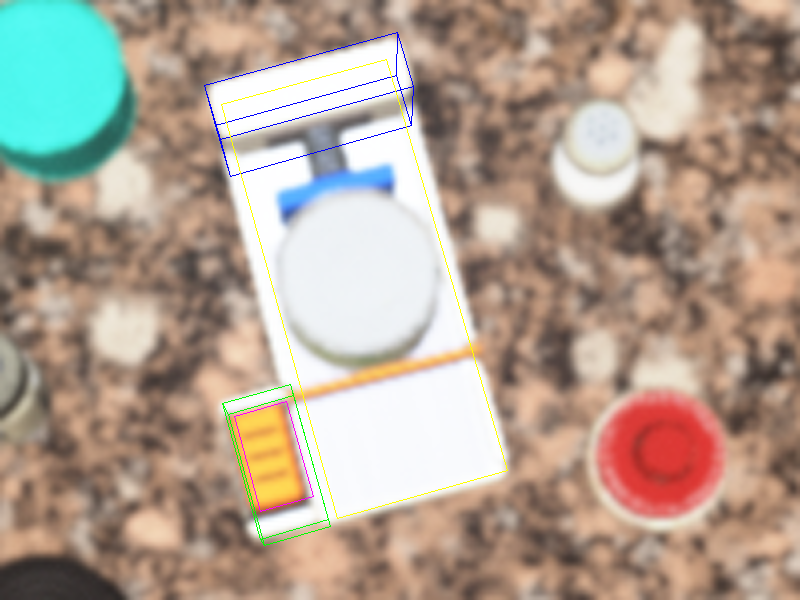

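View pics/ov_side.png

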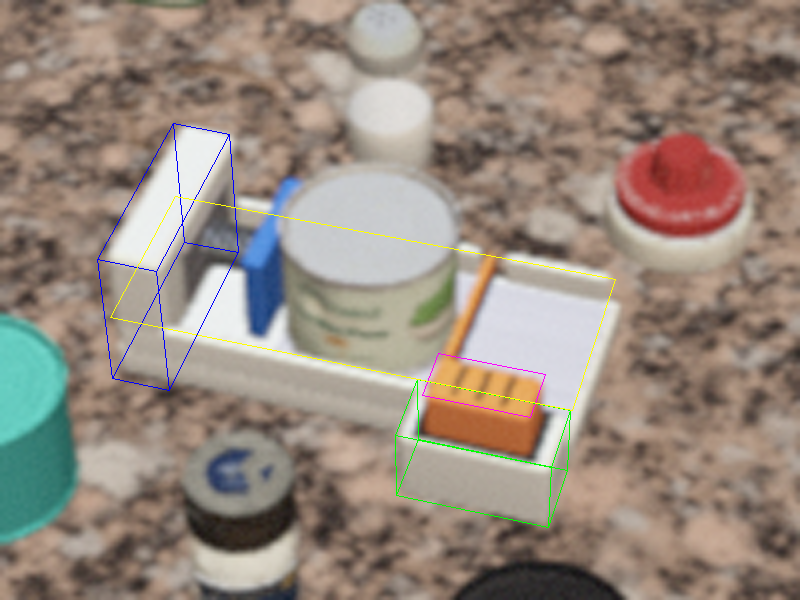

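The overlay confirms the white/green tin in the dispenser, and the wireframe is within about 1–2.5 px. The front of the dispenser sits slightly left of the model in the top view, so I refine with the corners I can read from the crops.

Run:
```python
from h import *
p0=np.load("pose.npy")
off={}
for c in P:
    u=proj(c,[w(p0,[0,0,.04])[0]])[0]; off[c]=np.array([int(u[0]-90),int(u[1]-70)])
pts=[("top",(207,85),(.1,.045,.07)),("top",(397,33),(.1,-.045,.07)),("top",(507,470),(-.1,-.045,.032)),("top",(250,531),(-.1,.076,.036)),
("top",(269,458),(-.068,.06,.058)),("top",(223,404),(-.036,.076,.036)),
("side",(100,260),(.1,.045,.07)),("side",(158,270),(.074,.045,.07)),("side",(229,134),(.074,-.045,.07)),("side",(397,495),(-.036,.076,0)),("side",(548,527),(-.1,.076,0)),("side",(619,306),(-.1,-.045,.032)),("side",(488,393),(-.068,.06,.058))]
obs=[(c,np.array(a)/4-.5+off[c],X) for c,a,X in pts]
f=lambda p:np.concatenate([proj(c,w(p,X))[0]-uv for c,uv,X in obs])
r=least_squares(f,p0,loss="soft_l1"); print(r.x); print(np.round(r.fun.reshape(-1,2),1).tolist())
np.save("pose.npy",r.x)
for c in P: cv2.imwrite(f"pics/ov2_{c}.png",overlay(r.x,c,cv2.imread(f"pics/{c}0.png")[:,:,::-1]))
a,b=[cv2.imread(f"pics/ov2_{c}.png") for c in("top","side")]
cv2.imwrite("pics/ov2.png",np.hstack([a[:,150:550],b[:,80:640][:, -400:]])[:600])
```

```text
[0.53513013 0.16213302 0.27187615]
[[-0.4, 0.2], [0.5, 0.5], [1.7, 0.3], [1.3, 2.3], [0.1, -0.2], [-0.9, -0.0], [-0.6, -0.2], [-0.2, 0.4], [0.8, 0.2], [-0.6, 0.8], [-0.4, 1.2], [0.1, -7.5], [-1.4, -1.2]]
```

View pics/ov2.png

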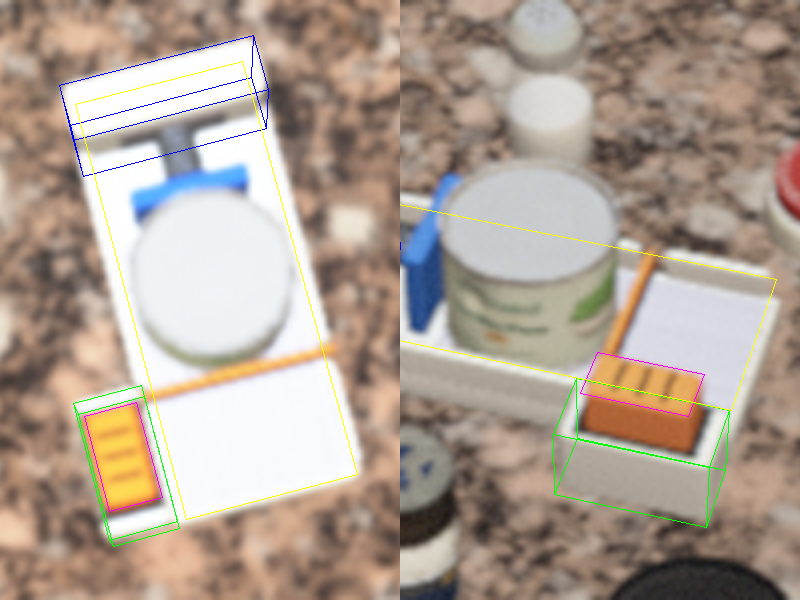

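Pose is good to about 2 mm. Now the approach: jaws along the dispenser's y, opening 50 mm, tool tilted 12° so the lane finger hangs lower than the key finger. Finger centres sit at x = −73 mm, which puts the lane finger's face about 20 mm in front of the gate.

```bash
cat > plan.py <<'E'
from h import *
from scipy.spatial.transform import Rotation as R
p=np.load("pose.npy"); TH=np.radians(12); s,c=np.sin(TH),np.cos(TH)
def pose(kz,sg=1,my=.032,mx=-.073,tip=.019,op=.050):
    # kz = height of key finger's inner tip edge
    z=np.array([0,s,-c]); y=sg*np.array([0,c,s]); x=np.cross(y,z)
    Rz=R.from_euler("z",p[2]).as_matrix(); Q=Rz@np.c_[x,y,z]
    M=np.array([mx,my,kz-op/2*s]); T=M-tip*z
    return w(p,T)[0],R.from_matrix(Q).as_quat()
E
python3 - <<'E'
from plan import *; from bench import *
for sg in(1,-1):
    for kz in(.2,.1,.044):
        X,q=pose(kz,sg); j=inverse_kinematics(X,q); print(sg,kz,X.round(3),None if j is None else np.round(j,2))
E
```

```text
1 0.2 [0.457 0.17  0.213] [ 0.47  0.21 -0.84  1.99 -0.06  0.99  1.51]
1 0.1 [0.457 0.17  0.113] [ 0.41  0.39 -0.81  2.07  0.09  0.78  1.42]
1 0.044 [0.457 0.17  0.057] [ 0.42  0.52 -0.84  2.09  0.27  0.69  1.29]
-1 0.2 [0.457 0.17  0.213] [ 0.35  0.18 -0.71  2.   -0.11  0.99 -1.59]
-1 0.1 [0.457 0.17  0.113] [ 0.27  0.34 -0.64  2.07 -0.01  0.78 -1.64]
-1 0.044 [0.457 0.17  0.057] [ 0.22  0.44 -0.6   2.1   0.06  0.66 -1.68]
```

Run:
```python
from plan import *; from bench import *
SG=-1
X,q=pose(.2,SG)
move_ptp(X,q); move_gripper(.050,20)
X,q=pose(.085,SG); movel(X,q,speed=.12)
print(read_time_s(),read_eef_pos(),X,read_finger_gap(),read_ft_force())
for c_ in P:
    im=read_camera(c_); cv2.imwrite(f"pics/hov_{c_}.png",im[:,:,::-1])
    u=proj(c_,w(p,[-.05,.03,.06]))[0]; x0,y0=int(u[0]-100),int(u[1]-90)
    cv2.imwrite(f"pics/hov_{c_}c.png",cv2.resize(im[y0:y0+150,x0:x0+200,::-1],None,fx=4,fy=4,interpolation=cv2.INTER_CUBIC))
```

```text
5.125 [0.4580027  0.16984659 0.09907365] [0.45727907 0.16954904 0.09838701] 0.04988822021293705 [ 0.33259227  0.50439595 -0.31360748]
```

View pics/hov_sidec.png

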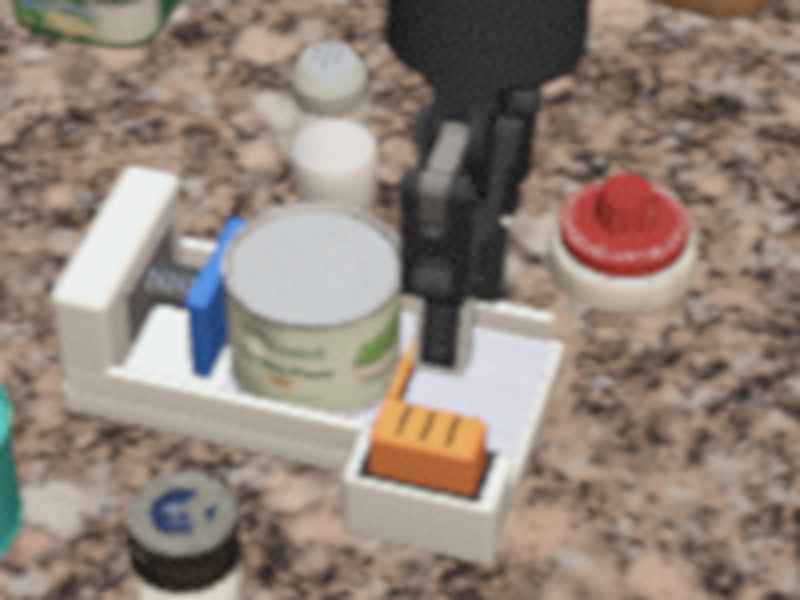

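View pics/hov_topc.png

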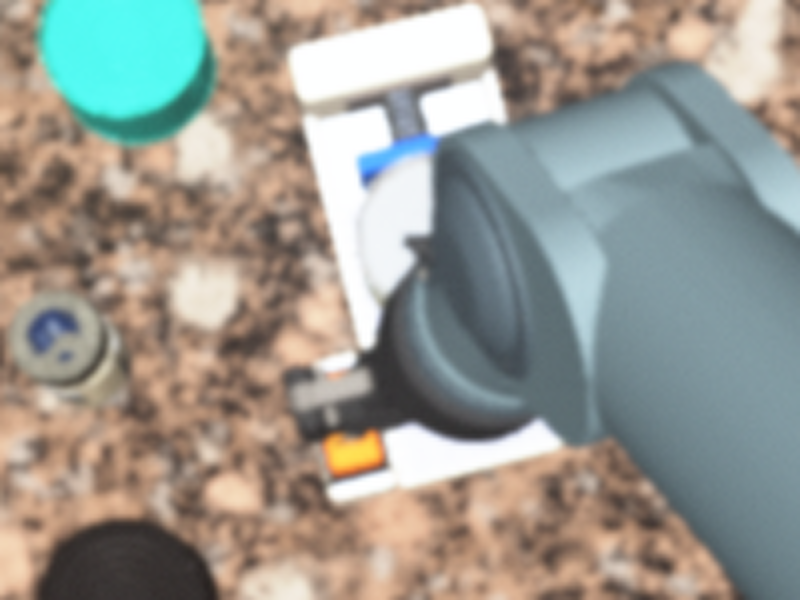

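Run:
```python
from plan import *; from bench import *
T=np.array(read_eef_pos());Q=R.from_quat(read_tcp_rot()).as_matrix()
u=proj("side",w(p,[-.05,.03,.06]))[0]; x0,y0=int(u[0]-100),int(u[1]-90)
im=cv2.imread("pics/hov_sidec.png")
for tip,col in((.019,(0,0,255)),(.013,(255,0,0))):
  for lat in(.025,.0395,-.025,-.0395):
    a=[(proj("side",T+Q@[sx,-lat,tip])[0]-[x0,y0]+.5)*4 for sx in(-.011,.011)]
    cv2.line(im,*[tuple(int(v) for v in k) for k in a],col,1)
for k in box(-.09,-.046,.048,.072,.058,.058):
    a=[(proj("side",w(p,[v]))[0]-[x0,y0]+.5)*4 for v in k]
    cv2.line(im,*[tuple(int(v) for v in t) for t in a],(255,0,255),1)
cv2.imwrite("pics/tips.png",im)
```

```text
(no output)
```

View pics/tips.png

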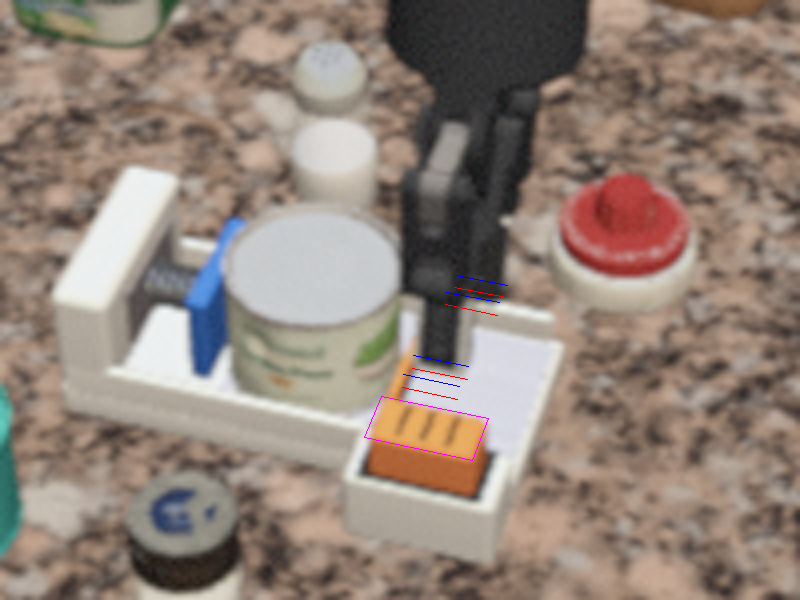

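Run:
```python
from plan import *
u=proj("side",w(p,[-.05,.03,.06]))[0]; x0,y0=int(u[0]-100),int(u[1]-90)
im=cv2.imread("pics/hov_side.png"); a,b=x0+90,y0+20
cv2.imwrite("pics/z.png",cv2.convertScaleAbs(cv2.resize(im[b:b+90,a:a+60],None,fx=6.6,fy=6.6,interpolation=cv2.INTER_CUBIC),alpha=1.5,beta=20))
```

```text
(no output)
```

View pics/z.png

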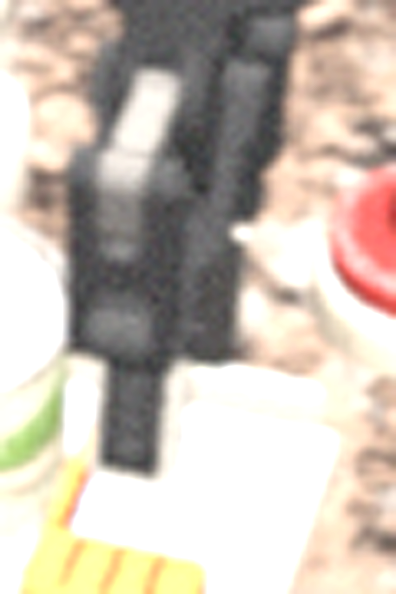

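Run:
```python
from plan import *; from bench import *
k=dict(sg=-1,my=.028,op=.054)
X,q=pose(.085,**k); move_gripper(.054,20); movel(X,q,speed=.1)
X,q=pose(.066,**k); movel(X,q,speed=.08); pause(.1)
F0=np.array(read_ft_force()); print(read_time_s(),F0.round(1),read_finger_gap(),read_eef_pos()-X)
kz=.066
while kz>.0285:
    kz-=.0015; X,q=pose(kz,**k); movel(X,q,speed=.03)
    f=np.array(read_ft_force())-F0; e=read_eef_pos()
    print(round(kz*1e3,1),f.round(1),((e-X)*1e3).round(1),round(read_time_s(),2))
    if f[2]>14 or np.linalg.norm(f)>25: break
for c_ in P:
    im=read_camera(c_); cv2.imwrite(f"pics/pr_{c_}.png",im[:,:,::-1])
    u=proj(c_,w(p,[-.05,.03,.06]))[0]; x0,y0=int(u[0]-100),int(u[1]-90)
    cv2.imwrite(f"pics/pr_{c_}c.png",cv2.resize(im[y0:y0+150,x0:x0+200,::-1],None,fx=4,fy=4,interpolation=cv2.INTER_CUBIC))
```

```text
6.175 [-0.4 -0.1 -0.5] 0.05422944643021507 [-2.88181143e-05  1.88981019e-04 -3.69234786e-05]
64.5 [ 0.8  0.1 -0.8] [0.1 0.  0.2] 6.42
63.0 [ 0.3 -0.7  1.1] [-0.  -0.1 -0. ] 6.67
61.5 [0.3 0.8 0.2] [-0.1 -0.1 -0.1] 6.92
60.0 [ 0.8 -0.4  1.2] [-0.1 -0.  -0.1] 7.17
58.5 [-0.2 -0.3  0.4] [-0.1 -0.  -0.1] 7.42
57.0 [ 0.9 -0.6 -1. ] [-0.1 -0.  -0.1] 7.67
55.5 [0.  0.2 0.3] [-0.1 -0.  -0.1] 7.92
54.0 [ 0.4 -0.2  1.3] [0.3 0.1 0.1] 8.18
52.5 [0.9 0.3 3.2] [0.3 0.1 0.2] 8.43
51.0 [-0.2  0.5  3.3] [0.3 0.1 0.1] 8.68
49.5 [0.1 0.6 2.7] [ 0.2  0.1 -0. ] 8.93
48.0 [1.4 0.9 2.3] [ 0.2  0.1 -0. ] 9.18
46.5 [0.8 0.6 2.6] [ 0.2  0.1 -0.1] 9.43
45.0 [-2.7 -1.7  5.9] [-2.1 -0.7 -0.7] 9.68
43.5 [-2.  -1.4  4.4] [-2.1 -0.7 -0.7] 9.93
42.0 [-3.6 -2.2  5.3] [-2.1 -0.7 -0.7] 10.18
40.5 [-3.6 -2.6  7.1] [-2.1 -0.6 -0.6] 10.43
39.0 [-6.3 -3.8 14.7] [-2.1 -0.4  0.4] 10.68
```

View pics/pr_sidec.png

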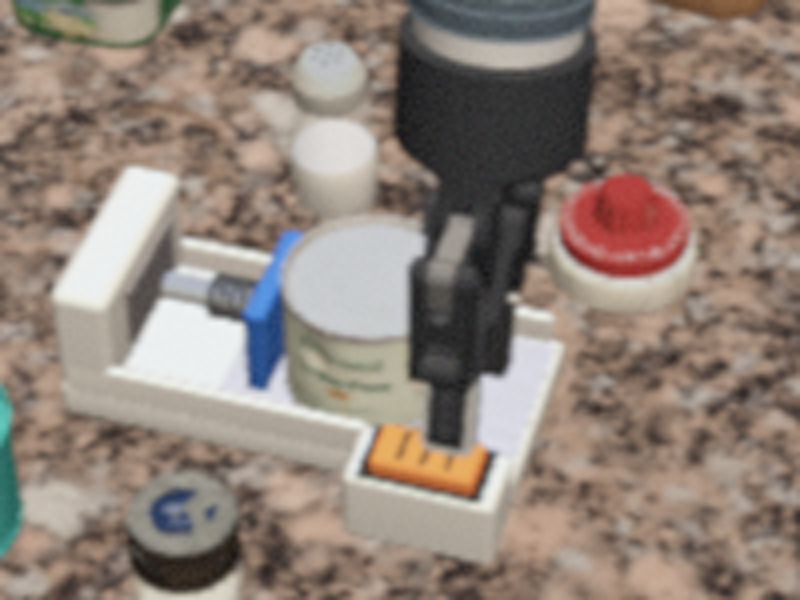

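View pics/pr_topc.png

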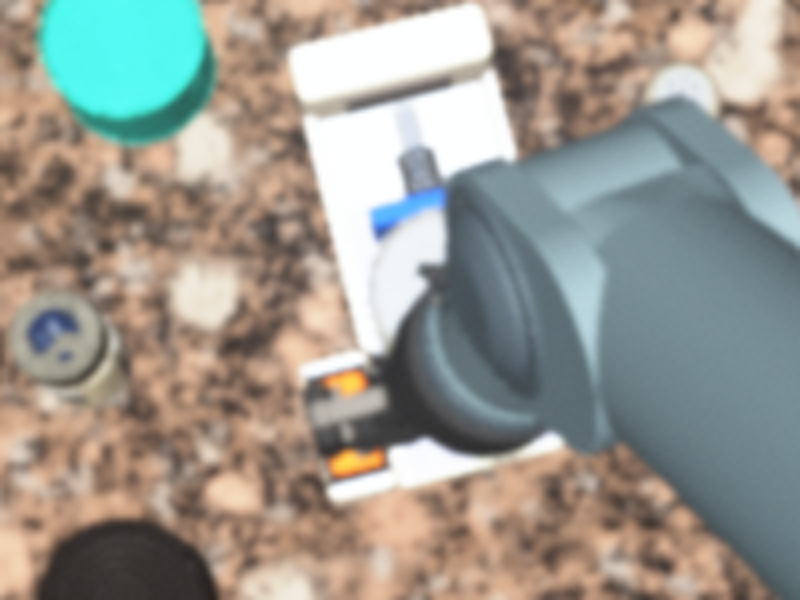

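The tin popped out and is held by the lane finger (tin at side crop (360,310), pusher following). The key is sunk into its pedestal at (430,460). I check that it is at rest, how far the key went, and the neighbours.

Run:
```python
from plan import *; from bench import *
pause(.4)
for _ in range(3): print(np.round(read_ft_force(),1),np.round(read_eef_pos(),4),round(read_finger_gap(),4)); pause(.1)
im=read_camera("side"); a=cv2.imread("pics/pr_side.png")[:,:,::-1]
u=proj("side",w(p,[-.05,.03,.06]))[0]; x0,y0=int(u[0]-100),int(u[1]-90)
print("diff",np.abs(cv2.GaussianBlur(im,(5,5),0).astype(int)-cv2.GaussianBlur(a,(5,5),0))[y0:y0+150,x0:x0+200].max())
for n in("key_top","tin_center","salt","timer"): print(n,[(np.round(d["at"],1).tolist(),round(d["confidence"],2)) for d in tip_of("side",n)][:3])
print("pred key down",proj("side",w(p,[-.068,.06,.044])),"up",proj("side",w(p,[-.068,.06,.058])),"tin +24mm",proj("side",w(p,[-.024,0,.047])))
cr=cv2.resize(im[y0:y0+150,x0:x0+200,::-1],None,fx=4,fy=4,interpolation=cv2.INTER_CUBIC)
def ln(a,b,col):
    q=((proj("side",w(p,[a,b]))-[x0,y0]+.5)*4).astype(int); cv2.line(cr,tuple(q[0]),tuple(q[1]),col,1)
for a_,b_ in box(-.09,-.046,.048,.072,.044,.044): ln(a_,b_,(255,0,255))
t=np.linspace(0,2*np.pi,40)
for z in(.018,.076):
    C=np.c_[-.0235+.038*np.cos(t),.038*np.sin(t),0*t+z]
    for i in range(39): ln(C[i],C[i+1],(0,0,255))
cv2.imwrite("pics/fin.png",cr); print(read_time_s())
```

```text
[-6.8 -4.1 14. ] [0.4563 0.1653 0.0524] 0.0537
[-7.4 -3.2 14.5] [0.4563 0.1653 0.0524] 0.054
[-7.3 -4.8 14.2] [0.4563 0.1653 0.0524] 0.054
diff 5
key_top [([333.8, 274.4], 0.77)]
tin_center [([346.5, 343.7], 0.76), ([317.9, 239.9], 0.63), ([207.7, 277.6], 0.57)]
salt [([311.4, 210.9], 0.63), ([307.4, 260.0], 0.62)]
timer [([386.8, 227.7], 0.98)]
pred key down [[333.99337191 273.64922202]] up [[334.09508676 267.53861997]] tin +24mm [[318.31085685 241.96234793]]
11.725
```

View pics/fin.png

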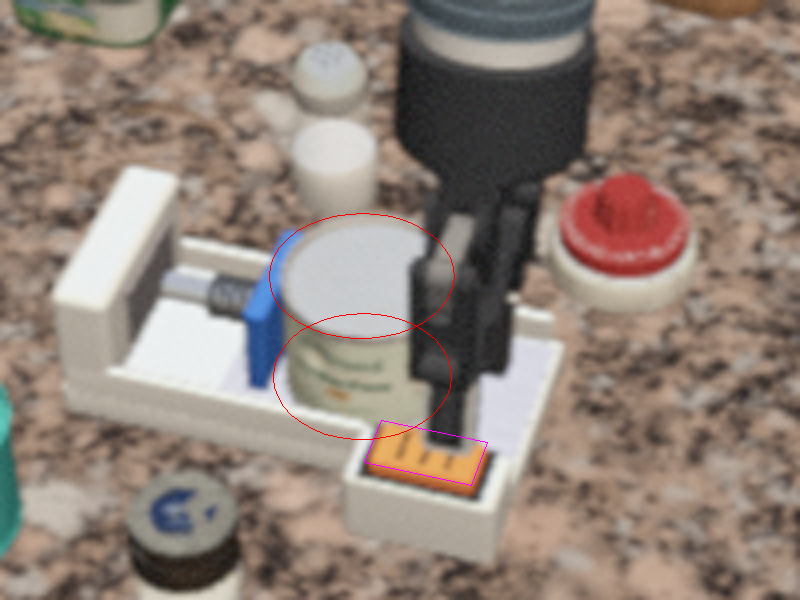

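Run:
```python
from plan import *; from bench import *
k=dict(sg=-1,my=.028,op=.054)
z0=read_eef_pos()[2]
X,q=pose(.038,**k); movel(X,q,speed=.03); pause(.5)
print(np.round(read_ft_force(),1),"dz mm",(read_eef_pos()[2]-z0)*1e3,read_finger_gap(),np.abs(read_joint_vel()).max())
im=read_camera("side"); a=cv2.imread("pics/pr_side.png")[:,:,::-1]; b=cv2.imread("pics/side0.png")[:,:,::-1]
for n,(x,y) in dict(salt=(313,195),timer=(385,222),jar=(275,310)).items():
    f=lambda I:cv2.GaussianBlur(I[y-14:y+14,x-8:x+8],(5,5),0).astype(int)
    print(n,"change vs start",np.abs(f(im)-f(b)).mean().round(1))
sign_off(); print(read_time_s())
```

```text
[-8.5 -5.8 21.2] dz mm -0.2969759019017526 0.0538165169025551 0.001449475972388577
salt change vs start 0.6
timer change vs start 0.6
jar change vs start 0.6
the job is handed in; nothing more can be done
the job is handed in; nothing more can be done
```

The job is handed in: one finger is holding the orange key down, and the tin is trapped upright in the lane against the other finger. I took the tin in the dispenser, the white and green one, and left the black and turquoise look-alikes alone.

I opened the jaws to 54 mm across the dispenser and tilted the tool 12°. The lane finger was then standing about 2 cm in front of the gate before the other finger touched the key. I lowered in 1.5 mm steps, and the tin popped when the key was about 10 mm down.

**Last checks:**
- **Key:** it is on its stop. A further 1 mm of commanded travel moved the tool only 0.3 mm and raised the force from about 14 N to 21 N. The network put the key at (333.8, 274.4), against (334.0, 273.6) expected when fully down.
- **Tin:** it is upright and at rest about 24 mm out. It was seen at (318, 240), against (318, 242) predicted. Side pictures about 1 s apart, taken before that final 1 mm push, showed no movement.
- **Neighbours:** salt shaker, spice jar and timer look unchanged from the start, with differences at noise level.
- **Time:** the clock read 11.7 s before the last push, which added about a second, so it is well under 32 s.

**Disagreements:**
- **Side view:** the wireframe of the dispenser was about 1 px off in places. One corner I had picked by hand was 7.5 px off, so I let the fit down-weight it.
- **Network on the side view:** it ranked the black look-alike first as the tin and gave a second, false salt hit. I ignored both.

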